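# Set the specimen stage up to its spring pin with the play taken up

### The job

Using the blue tab, draw the specimen carriage back until its red pointer is in the green zone, then bring it forward against the spring pin until the pin's red band has just gone into the barrel (about 5 N on the pin). Do not press the pin much further than that, do not ram the stage's back stop, and let go of the tab with its play against the carriage still taken up in the forward direction. Leave the glassware and bottles alone.

Things in the scene. Friction and masses are not known exactly. Their poses are not given: they have to be found in the camera images.
- stage: cream base plate of the specimen stage, fixed on the bench, 200 mm (its x) by 320 mm (its y), 18 mm high. Origin on the bench, z up. +y is forward: the travel direction, towards the grey stop block. +x points from the blue-tab side across the carriage to the scale. The scale lies at x = 88 mm with a green zone at its rear end.
- thumb: thumb slide with blue upright grip tab; slides along stage y only, needs about 3 N, stays where left. Origin at stage x 0, 24 mm above the bench; axes as the stage. Tab centre at (-68, 0) mm in x, y, from 40 to 104 mm above the bench, 30 mm wide (x), 14 mm thick (y: pinch it so). Within 100 mm of the tab along y nothing is over 55 mm high. y in the stage frame: -87 to 35 mm.
- carriage: dark specimen carriage, 80 x 90 mm, top 44 mm above the bench, with glass slide and red pointer. Axes as the stage; origin 24 mm above the bench, in line with pointer and brass lug. Origin's y in the stage frame: -75 mm at the hard back stop, green zone -75 to -63 mm, starts near -36, at most 25. Needs about 8 N more than the thumb slide to move; stays where left, even against the pin.
- lug (a point): middle of the carriage's brass lug, 12 mm wide, 44 mm above the bench, between two cheeks of the thumb slide 26 mm apart: 14 mm of play. Tab's y minus lug's y, along stage y: +7 mm when the thumb slide pushes the carriage forward, -7 mm when it pulls it back, anything between while the play is open.
- stop_block: grey block 60 x 50 x 52 mm at the stage's front end, fixed; origin at stage x 0, y 125 mm, z 18 mm (the block's middle is at x 20), axes as the stage. It carries a steel barrel with black rings and, at the barrel's end, the spring pin that meets the carriage's front face. Force on the block includes that on its pin.
- pin_line (a point): fixed point on the stop block's face, on the pin's axis: stage x 20, y 100, z 40 mm. The barrel stands out from it by an unmeasured amount, new every time: pin and carriage first touch when the carriage's y in the stage frame is -13 to 11 mm. The pin is 14 mm long, 4 mm of red band next to the barrel; spring 1.25 N per mm from zero, so the band has just gone in at 5 N. It bottoms at 9 mm.
- beaker: small glass beaker, 68 mm wide, 85 mm high; origin at its underside. To be left alone.
- dropper: amber dropper bottle, 36 mm wide, 85 mm high; origin at its underside. To be left alone.
- jar: small glass specimen jar with a white lid, 52 mm wide, 60 mm high; origin at its underside. To be left alone.

How it is judged:
By the outcome, as a careful person would: the job done as asked, in the order asked, and still so for the second after the job is handed in, with the robot touching nothing.
It also fails if it takes over 61 s, if anything falls off the work surface, if the arm or the gripper's body presses on something with over 40 N, if the wrist force passes 120 N, or if a joint passes its speed limit or range.

### The arm

A 7-joint arm with a two-finger parallel gripper is mounted at the origin on the work surface. World frame = base frame: x ahead of the robot, y to its left, z up, the work surface at z = 0. Lengths are in m, angles in rad, forces in N, time in s.
With the tool pointing down it reaches from about 0.4 to 0.85 m from the base axis. Payload 4.5 kg.
Tool frame: the origin (TCP) lies at the centre of the arm's flange, where the gripper is bolted on; the fingertips stand r.tcp_to_tips ahead of it and the grasp point (between the pads) lies 147 mm ahead of it (r.tcp_to_tips is the distance from the TCP to the fingertips, in m); x points along the fingers, y is the direction in which the jaws open and shut, and the axes are right-handed (so a half turn about x gives the same grasp; the last joint's range is limited). The gripper opens to 88 mm and grips with 3 to 60 N. Pads are 18 mm wide; open, the fingers measure 123 mm over their backs; the gripper's body (75 mm by 187 mm) begins 45 mm behind the grasp point.
Start: joints at [1.212, 0.689, -0.195, 1.565, 0.157, 0.902, -0.215], TCP at [0.239, -0.577, 0.405] pointing down, gripper open.
Joint ranges: [-3.01, 3.01], [-0.46, 2.08], [-1.47, 1.51], [0.13, 2.56], [-1, 4.14], [0.04, 2.09], [-2.66, 2.66]. Speed limits (rad/s): [2.57, 2.57, 3.14, 3.14, 3.14, 3.14, 3.14].

### API

Orientations are given as a unit quaternion [x, y, z, w].
In Python, from plant import r, eyes gives the robot as it stands.
- The arm moves only by the tool carry_out, never from a script. Its argument "targets" is text: rows parted by semicolons, each of 5 numbers parted by spaces: the opening, from 0 (shut) to 1 (fully open), then the shift along the tool's x, y, z in mm, then the turn about the tool's x in rad. A call has 1 to 20 rows; each row shifts and turns the commanded pose from where the row before left it, along the tool's axes as they then stand; what a row does not reach is not made up. A row lasts 1/12 s, in which the tool goes at most 41.7 mm and 7.16 degrees, less where a joint would pass 70% of its speed; a pose out of reach is approached as far as the arm can. A call is refused whole if a number of a shift passes 41.7 or a number of a turn 0.125, either way. A call with a gripper value outside its range is refused whole. The fingers move at their own pace and stop on an object; "force" is the grip in N (left out, the last holds). Time passes only in rows, so rows that do not move let the fingers close. It gives the time, the measured TCP pose, the force and the opening at its end, in the units of the state.
- r.get_state(): the state, without advancing time (a new reading comes with each control period).
- eyes.snapshot(name): name is "scene" or "side" or "wrist"; returns (picture, depth): 480x640x3 uint8, blue, green, red; 480x640 float32, m along the optical axis (not along the pixel's ray), 0 where there is no reading.
- eyes.camera_params(name): a dict with "intrinsics" (3x3 intrinsics, pixels), "rvec" (rotation vector, rad) and "tvec" (3), from world to camera coordinates, as OpenCV has them; the wrist camera has in their place "T_tool_cam" (4x4, takes a point from camera to tool coordinates, whose origin is the TCP and whose axes are the tool frame's). Camera axes: x right, y down, z forward; pixel columns grow to the right and rows downward; lengths in m; the calibration is good to about 2 mm. A picture is of the moment at which its call begins: read the wrist's pose just before it. camera_params takes no time and is no camera call.
- r.finish_job(): hands the job in, once; it reports no verdict.
The state is a dict: "clock": time; "q": joint angles; "qd": joint speeds; "joint_torque": joint torques, N m; "tool_pos": TCP position; "eef_rot": TCP orientation; "contact_force": force on the tool from outside, world axes, zero at the start; "moment": the same for the moment, N m; "opening": opening from 0.0 (shut) to 1.0 (fully open).
Only numpy, scipy, OpenCV 4.12 (cv2) and the standard library are available. Lean on these libraries where they do the work, as an engineer would, in place of code of your own. Each camera call takes 0.05 s, during which the arm holds its last target.

## Working session

There is one attempt and no reset: what is moved stays moved. The work goes in short steps, Python scripts to look and compute and a tool call to move; the robot and the scene stay as the last step left them, time stands still between calls to the robot, and variables do not carry over. Pictures are saved under pics/ and viewed, and the job is handed in when it is done.

Besides the shell and the picture viewer there is one more tool, called as name(argument=value, ...), one argument or row to a line, values as JSON. carry_out: Moves the arm, as the interface text tells. Its arguments: {"type":"object","properties":{"targets":{"type":"string"},"force":{"type":"number"}},"required":["targets"]}

```bash
ls; mkdir -p pics; python3 - <<'E'
from plant import r, eyes
import cv2
print(r.get_state(), r.tcp_to_tips)
for n in ["scene","side","wrist"]:
    p,d=eyes.snapshot(n); cv2.imwrite(f"pics/{n}0.png",p)
    import numpy as np; np.save(f"pics/{n}0.npy",d)
    print(n,eyes.camera_params(n))
E
```

```text
pics
{'clock': 0.0, 'q': array([ 1.21184051,  0.6899401 , -0.19452435,  1.56634695,  0.15730443,
        0.90247099, -0.21512833]), 'qd': array([-9.85517251e-04,  8.28603086e-04,  5.59387333e-04,  1.61039295e-04,
       -3.69112141e-05, -6.06513182e-04,  1.08022581e-03]), 'joint_torque': array([ 4.20109131e-06, -5.27557898e+01, -1.26650121e+00, -1.53426808e+01,
       -5.25645283e-02,  6.69635876e-03,  1.91509066e-04]), 'tool_pos': array([ 0.23906304, -0.57711591,  0.40393663]), 'eef_rot': array([-0.69334518, -0.13859707,  0.69367702, -0.13738813]), 'contact_force': array([-0.32652738,  0.04908606,  0.66479667]), 'moment': array([0.00179145, 0.02143926, 0.03151914]), 'opening': 0.999729876813972} 0.166
scene {'intrinsics': array([[552.95142384,   0.        , 323.56918486],
       [  0.        , 552.95142384, 235.76478034],
       [  0.        ,   0.        ,   1.        ]]), 'rvec': array([ 0.73546535,  2.53185324, -1.18675125]), 'tvec': array([ 0.50301315, -0.18326185,  1.46302414])}
side {'intrinsics': array([[438.99881894,   0.        , 316.9398234 ],
       [  0.        , 438.99881894, 235.0548158 ],
       [  0.        ,   0.        ,   1.        ]]), 'rvec': array([ 2.24321128, -0.31949939,  0.15374879]), 'tvec': array([-0.60110374,  0.15701307,  0.60673523])}
wrist {'intrinsics': array([[397.0185103 ,   0.        , 319.0782393 ],
       [  0.        , 397.0185103 , 241.91494332],
       [  0.        ,   0.        ,   1.        ]]), 'T_tool_cam': array([[ 2.79117809e-04, -2.98490507e-01,  9.54412562e-01,
         2.00939896e-02],
       [ 9.99999693e-01,  7.82720451e-04, -4.76555953e-05,
        -3.64395531e-04],
       [-7.32813488e-04,  9.54412282e-01,  2.98490634e-01,
        -7.69810861e-02],
       [ 0.00000000e+00,  0.00000000e+00,  0.00000000e+00,
         1.00000000e+00]])}
```

View pics/scene0.png

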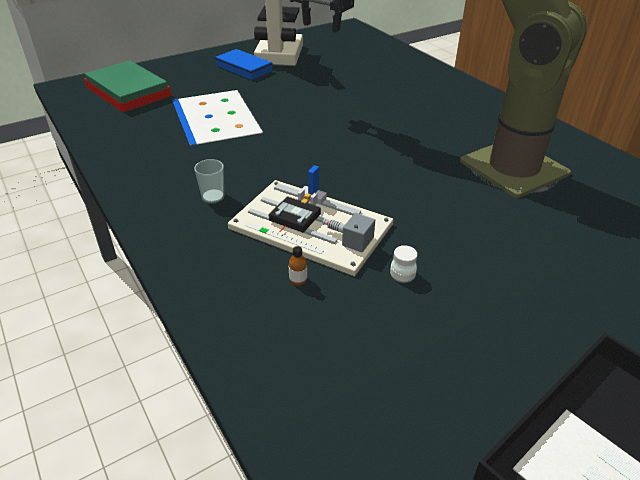

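View pics/side0.png

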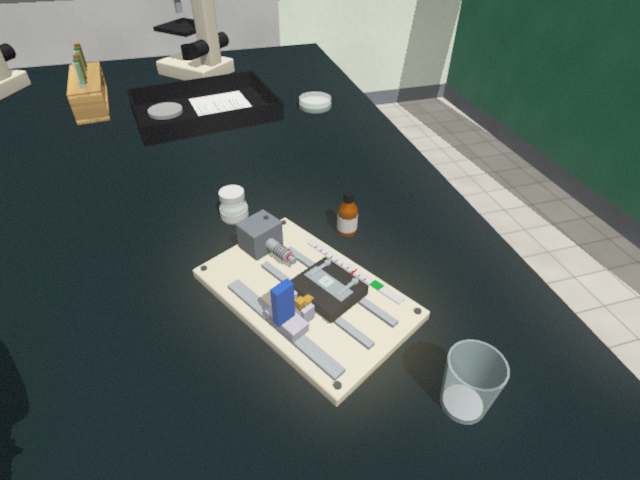

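View pics/wrist0.png

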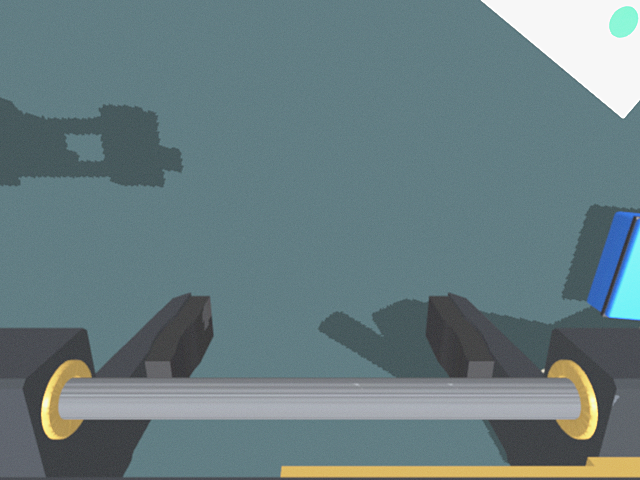

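```bash
python3 - <<'E'
import cv2
p=cv2.imread("pics/side0.png")[200:420,180:440]; cv2.imwrite("pics/side0c.png",cv2.resize(p,None,fx=3,fy=2.7272,interpolation=cv2.INTER_CUBIC)[:600])
p=cv2.imread("pics/scene0.png")[160:280,220:400]; cv2.imwrite("pics/scene0c.png",cv2.resize(p,None,fx=4,fy=4,interpolation=cv2.INTER_CUBIC))
E
```

```text
(no output)
```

View pics/side0c.png

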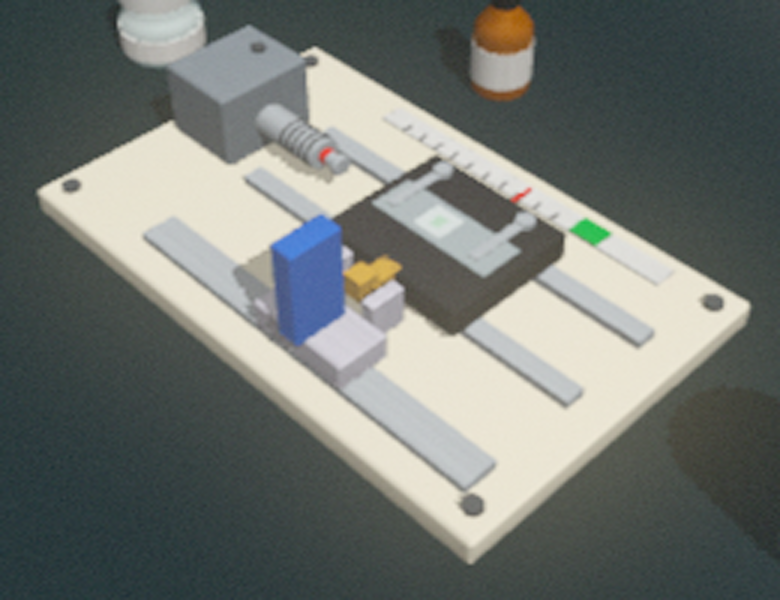

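View pics/scene0c.png

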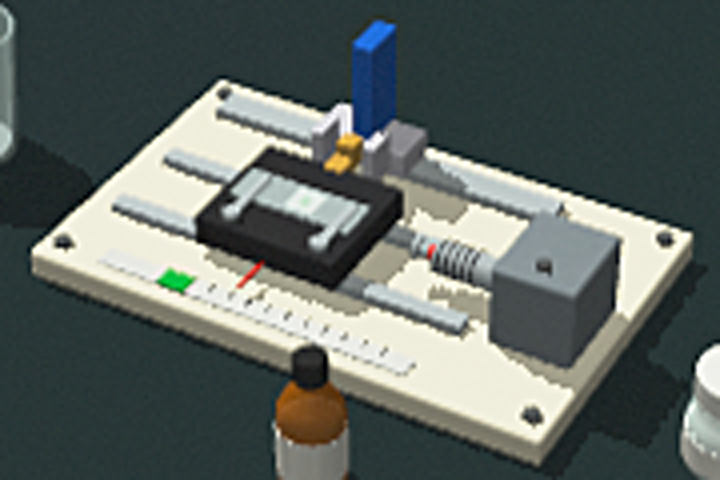

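```bash
cat > h.py <<'E'
import numpy as np, cv2
from plant import r, eyes
from scipy.optimize import least_squares
def proj(n,P):
    c=eyes.camera_params(n)
    return cv2.projectPoints(np.asarray(P,float).reshape(-1,3),c["rvec"],c["tvec"],c["intrinsics"],None)[0][:,0]
def toW(p,P):
    c,s=np.cos(p[2]),np.sin(p[2]); P=np.asarray(P,float).reshape(-1,3)
    return np.c_[p[0]+c*P[:,0]-s*P[:,1],p[1]+s*P[:,0]+c*P[:,1],P[:,2]]
def ray(n,uv,z):
    c=eyes.camera_params(n);R=cv2.Rodrigues(c["rvec"])[0]
    o=-R.T@c["tvec"]; d=R.T@np.linalg.inv(c["intrinsics"])@np.array([*uv,1.])
    return o+d*(z-o[2])/d[2]
def inS(p,X):
    c,s=np.cos(p[2]),np.sin(p[2]);dx,dy=X[0]-p[0],X[1]-p[1]
    return np.array([c*dx+s*dy,-s*dx+c*dy])*1000
E
cat > fit.py <<'E'
from h import *
C=np.array([[-.1,.16,.018],[.1,.16,.018],[.1,-.16,.018],[-.1,-.16,.018]])
side=np.array([[38,193],[315,47],[749,308],[471,547]])/[3,2.7272]+[180,200]
sc=np.array([[692,236],[540,454],[32,258],[222,80]])/4+[220,160]
def res(p,which):
    o=[]
    if 's' in which:o.append(proj("side",toW(p,C))-side)
    if 'c' in which:o.append(proj("scene",toW(p,C))-sc)
    return np.concatenate(o).ravel()
a=ray("side",side[0],.018);b=ray("side",side[3],.018);m=ray("side",side[1],.018)
y0=b-a; yaw=np.arctan2(a[1]-b[1],a[0]-b[0])-np.pi/2
c=(ray("side",side[2],.018)+a)/2
for w in ['s','c','sc']:
    f=least_squares(res,[c[0],c[1],yaw],args=(w,)); print(w,f.x,np.abs(f.fun).max(),f.fun.round(1))
np.save("stage.npy",f.x)
p=f.x
# tab top in side: crop corners -> centre
for n,uv in [("side",np.array([307,230])/[3,2.7272]+[180,200]),("scene",np.array([376,32])/4+[220,160])]:
    print(n,"tab",inS(p,ray(n,uv,.104)))
for n,uv in [("side",np.array([[522,195],[590,231],[575,238],[605,225]])/[3,2.7272]+[180,200]),("scene",np.array([[250,275],[176,280]])/4+[220,160])]:
    for u in uv: print(n,inS(p,ray(n,u,.02)))
print(inS(p,ray("side",np.array([372,272])/[3,2.7272]+[180,200],.044)),"lug")
print(r.get_state()['clock'])
E
python3 fit.py
```

```text
s [ 0.58682951 -0.07163361  0.49575001] 1.677047478750353 [-1.4 -1.2 -0.  -0.6  1.7 -1.2 -0.3  1.2]
c [ 0.59146542 -0.06188338  0.4963185 ] 1.5098738687410673 [ 1.5  0.7  0.3 -0.8 -1.5 -0.6 -0.3  0.3]
sc [ 0.58760014 -0.06944491  0.49492454] 3.642327444223156 [-1.  -2.3  0.2 -1.4  1.4 -2.3 -0.4 -0.5  0.8 -1.5 -0.4 -3.6 -1.3 -3.
 -0.3 -1.6]
side tab [-71.32314652 -34.14479283]
scene tab [-72.70807151 -33.30223715]
side [ 79.16296543 -28.63081122]
side [ 82.34346375 -72.38264508]
side [ 72.6735495  -70.47970137]
side [ 91.51749183 -74.8077513 ]
scene [ 61.98528864 -36.30505859]
scene [ 85.81856526 -69.1935658 ]
[-33.1280781  -32.45819351] lug
0.15
```

```bash
python3 - <<'E'
from h import *
def pt(n,u,v):
    D=np.load(f"pics/{n}0.npy");c=eyes.camera_params(n);R=cv2.Rodrigues(c["rvec"])[0]
    d=D[int(v),int(u)];K=c["intrinsics"]
    X=np.array([(u-K[0,2])/K[0,0]*d,(v-K[1,2])/K[1,1]*d,d]);return R.T@(X-c["tvec"]),d
print(r.get_state()['clock'])
side=np.array([[100,200],[315,70],[700,310],[471,500],[307,235],[220,60],[80,450],[650,520],[420,305]])/[3,2.7272]+[180,200]
for s in side: print("side",s.round(),*pt("side",*s))
sc=np.array([[650,236],[540,380],[80,258],[230,100],[376,32],[560,240],[100,420],[600,60]])/4+[220,160]
for s in sc: print("scene",s.round(),*pt("scene",*s))
E
```

```text
0.15
side [213. 273.] [0.45574538 0.00345916 0.01757583] 0.6972414
side [285. 226.] [0.59305707 0.0927478  0.01612058] 0.7940795
side [413. 314.] [ 0.72441287 -0.1604967   0.01761468] 0.6343945
side [337. 383.] [ 0.58261018 -0.23791457  0.02034046] 0.54455036
side [282. 286.] [ 0.54034364 -0.13648568  0.10397454] 0.5571109
side [253. 222.] [0.53268119 0.0502515  0.06926739] 0.7156655
side [207. 365.] [ 0.42822093 -0.15202048  0.00078085] 0.5869523
side [397. 391.] [ 6.57141771e-01 -2.56924801e-01 -5.70540015e-04] 0.560021
side [320. 312.] [ 0.59159424 -0.13352795  0.03457525] 0.6146467
scene [382. 219.] [0.44766548 0.01333678 0.01661837] 1.2547145
scene [355. 255.] [0.57121827 0.08029881 0.01591395] 1.1597991
scene [240. 224.] [ 0.73051696 -0.13857187  0.01687604] 1.2329832
scene [278. 185.] [ 0.58797754 -0.22303124  0.02278618] 1.3438828
scene [314. 168.] [ 0.54058785 -0.13143479  0.10539439] 1.2522227
scene [360. 220.] [0.53494594 0.04277625 0.06918522] 1.1653708
scene [245. 265.] [ 0.77424318 -0.02857623  0.00147005] 1.1534171
scene [370. 175.] [ 0.34716189 -0.16873375 -0.00114813] 1.4258659
```

```bash
python3 - <<'E'
from h import *
for n in ["side","scene"]:
    D=np.load(f"pics/{n}0.npy");I=cv2.imread(f"pics/{n}0.png");c=eyes.camera_params(n);R=cv2.Rodrigues(c["rvec"])[0];K=c["intrinsics"]
    v,u=np.mgrid[:480,:640]
    X=np.stack([(u-K[0,2])/K[0,0]*D,(v-K[1,2])/K[1,1]*D,D],-1)
    W=(X-c["tvec"])@R
    m=(D>0)&(abs(W[...,2]-.018)<.006)&(np.hypot(W[...,0]-.588,W[...,1]+.068)<.22)
    m=cv2.morphologyEx(m.astype(np.uint8),cv2.MORPH_OPEN,np.ones((3,3)))
    k,l,st,ce=cv2.connectedComponentsWithStats(m); i=1+st[1:,4].argmax(); 
    hull=cv2.convexHull(np.argwhere(l==i)[:,::-1].astype(np.int32))
    P=np.array([ray(n,q,.018)[:2] for q in hull[:,0]],np.float32)
    print(n,cv2.minAreaRect(P*1000), st[i])
    S=cv2.resize(I,None,fx=1,fy=1); cv2.drawContours(S,[hull],-1,(0,0,255),1)
    x,y,w,h,_=st[i]; cv2.imwrite(f"pics/{n}hull.png",cv2.resize(S[y-8:y+h+8,x-8:x+w+8],None,fx=2.9,fy=2.9,interpolation=0))
    print(np.median(W[...,2][l==i]))
E
```

```text
side ((584.8627319335938, -73.43356323242188), (201.23670959472656, 320.8481140136719), 28.596662521362305) [  192   218   237   184 13144]
0.017951596218503528
scene ((591.07373046875, -64.94114685058594), (203.62210083007812, 321.3701477050781), 28.34054946899414) [ 228  181  165   91 4280]
0.017640490492117696
```

View pics/sidehull.png

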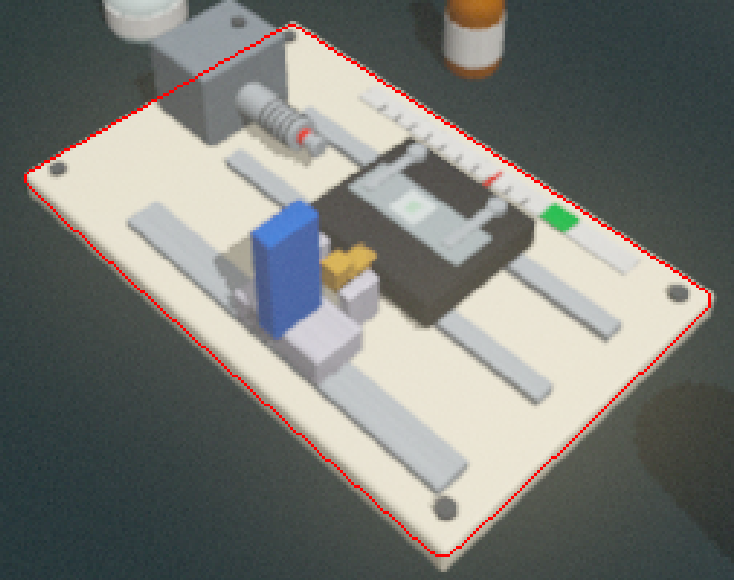

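View pics/scenehull.png

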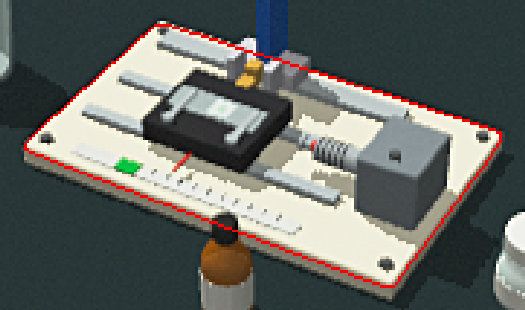

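```bash
cat > plan.py <<'E'
from h import *
from scipy.spatial.transform import Rotation as Ro
s=r.get_state();R=Ro.from_quat(s["eef_rot"]).as_matrix()
p=np.array([.588,-.069,.4955])
print(R.round(4)); 
sy=np.array([-np.sin(p[2]),np.cos(p[2]),0])
for sg in (1,-1):
    d=sg*sy; a=np.arctan2(d@R[:,2],d@R[:,1]); print("turn",sg,a)
tab=np.array([.5405,-.134])
T=np.array([*tab,.104+.166+.05]); print("shift to above tab, tool axes mm",R.T@(T-s["tool_pos"])*1000)
E
python3 plan.py
```

```text
[[-5.000e-04  3.828e-01 -9.238e-01]
 [ 1.200e-03 -9.238e-01 -3.828e-01]
 [-1.000e+00 -1.300e-03  0.000e+00]]
turn 1 3.0389607335850197
turn -1 -0.10263192000477368
shift to above tab, tool axes mm [  84.4886837  -293.94333039 -448.05851339]
```

carry_out(
  targets="1 0 -21 -32 0;1 0 -21 -32 0;1 0 -21 -32 0;1 0 -21 -32 0;1 0 -21 -32 0;1 0 -21 -32 0;1 0 -21 -32 0;1 0 -21 -32 0;1 0 -21 -32 0;1 0 -21 -32 0;1 0 -21 -32 0;1 0 -21 -32 0;1 0 -21 -32 0;1 0 -21 -32 0;1 0 0 0 -0.103;1 0 0 0 0",
)

```text
clock: 1.48
tool_pos: [0.5419, -0.1309, 0.4044]
eef_rot: [0.685, 0.177, -0.684, 0.176]
contact_force: [0.0, -0.4, -0.6]
opening: 1.0
```

```bash
python3 plan.py; python3 - <<'E'
from h import *
p,d=eyes.snapshot("wrist"); cv2.imwrite("pics/w1.png",p); np.save("pics/w1.npy",d); print(r.get_state())
E
```

```text
[[ 4.000e-04  4.839e-01 -8.751e-01]
 [ 1.600e-03 -8.751e-01 -4.839e-01]
 [-1.000e+00 -1.300e-03 -1.100e-03]]
turn 1 -3.131936951283492
turn -1 0.009655702306301167
shift to above tab, tool axes mm [84.43242009  2.1898296   2.81851342]
{'clock': 1.5333, 'q': array([ 0.2625018 ,  0.59894131, -0.17034164,  1.77450603,  0.13604736,
        0.78031689, -1.04958277]), 'qd': array([ 3.64704140e-02, -8.61510932e-03,  4.70125990e-02,  1.73352817e-02,
       -6.24213504e-03, -9.27590167e-05, -3.17654274e-02]), 'joint_torque': array([ -2.1463801 , -46.89798117,  -2.04574652, -14.23622131,
        -0.09790872,  -0.13339818,   0.29569779]), 'tool_pos': array([ 0.5408208, -0.1333102,  0.4043773]), 'eef_rot': array([-0.68516596, -0.17402359,  0.68562529, -0.17372784]), 'contact_force': array([-0.44395547, -1.10911253,  0.73715229]), 'moment': array([-0.05828195, -0.00858698, -0.01613206]), 'opening': 1.001556917563876}
```

View pics/w1.png

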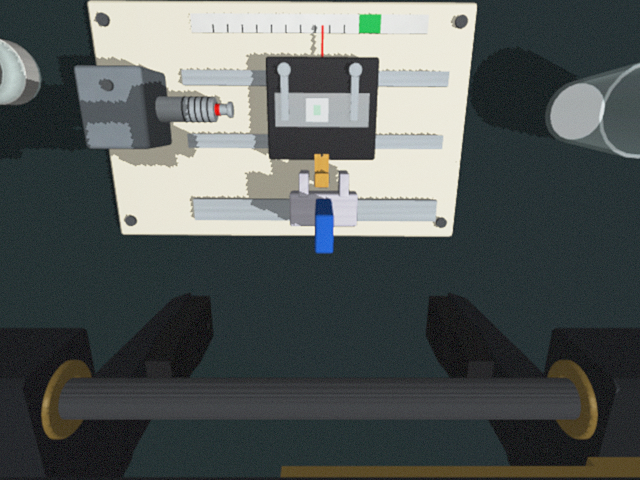

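```bash
cat >> h.py <<'E'
from scipy.spatial.transform import Rotation as Ro
def wristcam(s):
    c=eyes.camera_params("wrist");T=np.eye(4);T[:3,:3]=Ro.from_quat(s["eef_rot"]).as_matrix();T[:3,3]=s["tool_pos"]
    return c["intrinsics"],T@c["T_tool_cam"]
def wproj(s,P):
    K,T=wristcam(s);X=(np.asarray(P).reshape(-1,3)-T[:3,3])@T[:3,:3]; return (X@K.T)[:,:2]/X[:,2:]
def wray(s,uv,z):
    K,T=wristcam(s);d=T[:3,:3]@np.linalg.inv(K)@np.array([*uv,1.]);o=T[:3,3];return o+d*(z-o[2])/d[2]
E
python3 - <<'E'
from h import *
I=cv2.imread("pics/w1.png")
cv2.imwrite("pics/w1c.png",cv2.resize(I[0:265,70:490],None,fx=1.9,fy=1.9,interpolation=cv2.INTER_CUBIC))
s=r.get_state()
C=np.array([[-.1,.16,.018],[.1,.16,.018],[.1,-.16,.018],[-.1,-.16,.018]])
m=np.array([[122,235],[88,2],[477,4],[452,236]])
f=least_squares(lambda p:(wproj(s,toW(p,C))-m).ravel(),[.588,-.069,.4955]);print(f.x,f.fun.round(1)); np.save("stagew.npy",f.x)
p=f.x
for nm,uv,z in [("tabtop c",(324.5,241),.104),("pointer",(322,28),.02),("green l",(359,24),.019),("green r",(381,24),.019),("pin tip",(233,109),.04),("band l",(213,110),.04),("band r",(220,110),.04),("carr front",(267,58),.044),("carr rear",(378,58),.044),("lug",(322,157),.044)]:
    X=wray(s,uv,z);print(nm,X.round(4),inS(p,X).round(1))
D=np.load("pics/w1.npy");print(D[240,324],D[20,150])
E
```

```text
[ 0.58464584 -0.07432594  0.49322081] [-0.9  1.8 -2.5 -1.   2.2 -1.1  1.3  2.3]
tabtop c [ 0.5336 -0.1411  0.104 ] [-76.6 -34.7]
pointer [ 0.6711 -0.0645  0.02  ] [ 80.8 -32.3]
green l [ 0.6884 -0.0898  0.019 ] [ 84.  -62.7]
green r [ 0.697  -0.1057  0.019 ] [ 84.1 -80.8]
pin tip [ 0.5803 -0.0306  0.04  ] [16.9 40.6]
band l [ 0.5717 -0.0164  0.04  ] [16.  57.1]
band r [ 0.5745 -0.0215  0.04  ] [16.  51.4]
carr front [ 0.6278 -0.0388  0.044 ] [54.9 10.8]
carr rear [ 0.6694 -0.1153  0.044 ] [ 55.2 -76.2]
lug [ 0.5815 -0.1133  0.044 ] [-21.2 -32.8]
0.29183456 0.32776332
```

View pics/w1c.png

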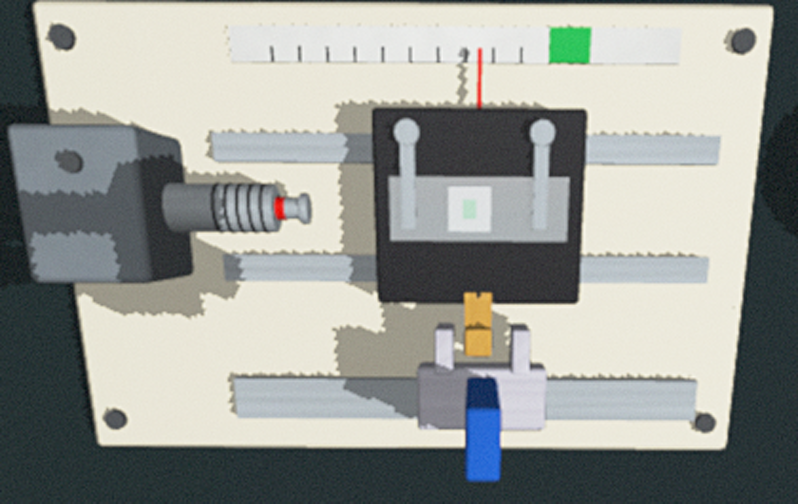

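carry_out(
  targets="1 0 2 2 0.009;1 34 0 0 0;1 34 0 0 0;1 34 0 0 0;1 34 0 0 0;1 34 0 0 0;1 0 0 0 0;1 0 0 0 0;1 0 0 0 0",
)

```text
clock: 2.28
tool_pos: [0.5401, -0.1382, 0.2362]
eef_rot: [0.687, 0.169, -0.686, 0.17]
contact_force: [0.7, -0.4, 0.9]
opening: 1.0
```

```bash
python3 - <<'E'
from h import *
s=r.get_state();print(s['tool_pos'],s['contact_force'],s['clock'])
p,d=eyes.snapshot("wrist"); cv2.imwrite("pics/w2.png",p)
p,d=eyes.snapshot("side"); cv2.imwrite("pics/s2.png",p)
E
```

```text
[ 0.54006798 -0.13824823  0.23624417] [ 0.65102033 -0.37540696  0.90018445] 2.2833
```

View pics/w2.png

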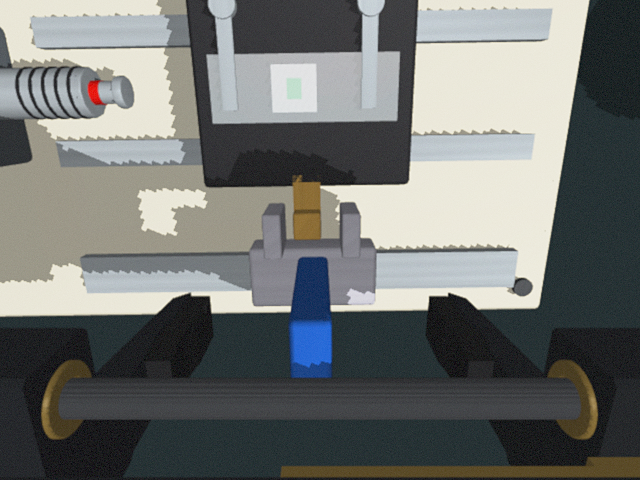

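View pics/s2.png

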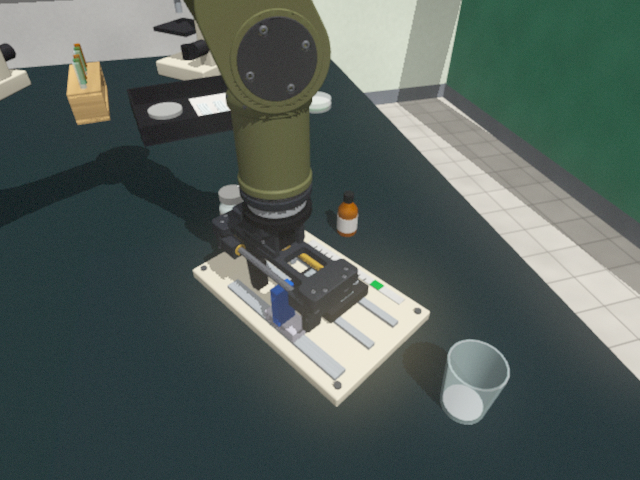

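```bash
python3 - <<'E'
from h import *
s=r.get_state();R=Ro.from_quat(s["eef_rot"]).as_matrix()
for uv in [(312,319),(312,376),(292,319),(328,319),(331,345)]:
    print(uv,(R.T@(wray(s,uv,.104)-s["tool_pos"])*1000).round(1))
E
```

```text
(312, 319) [133.1  -2.6 -16. ]
(312, 376) [133.1  -2.7   5.1]
(292, 319) [133.1  -9.  -16. ]
(328, 319) [133.1   2.4 -16. ]
(331, 345) [133.1   3.5  -6.6]
```

carry_out(
  targets="1 0 -3 -1 0;0.5 0 0 0 0;0 0 0 0 0;0 0 0 0 0;0 0 0 0 0;0 0 0 0 0;0 0 0 0 0;0 0 0 0 0;0 0 0 0 0;0 0 0 0 0",
  force=40,
)

```text
clock: 3.22
tool_pos: [0.5392, -0.1339, 0.2346]
eef_rot: [-0.686, -0.17, 0.686, -0.17]
contact_force: [0.4, 0.2, -0.3]
opening: 0.343
```

```bash
python3 - <<'E'
from h import *
s=r.get_state();print(s['tool_pos'],s['contact_force'],s['opening'],s['clock'])
p,d=eyes.snapshot("wrist"); cv2.imwrite("pics/w3.png",p)
E
```

```text
[ 0.53923354 -0.13392843  0.23462058] [ 0.40166692  0.16518665 -0.32922671] 0.3432992382565503 3.2167
```

View pics/w3.png

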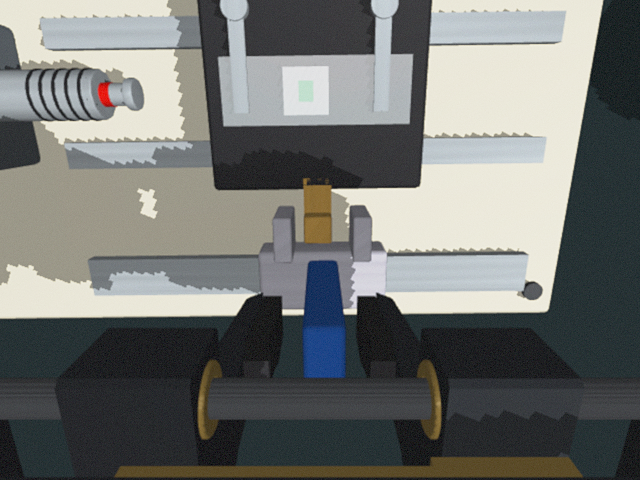

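Fingers not yet closed; hold on. Jaws are centred about the tab (u≈323).

carry_out(
  targets="0 0 0 0 0;0 0 0 0 0;0 0 0 0 0;0 0 0 0 0;0 0 0 0 0;0 0 0 0 0;0 0 0 0 0",
  force=40,
)

```text
clock: 3.85
tool_pos: [0.5394, -0.1343, 0.2347]
eef_rot: [0.686, 0.17, -0.686, 0.171]
contact_force: [2.1, -2.4, -1.8]
opening: 0.156
```

```bash
python3 - <<'E'
from h import *
s=r.get_state();print(s['tool_pos'],s['contact_force'],s['opening'],s['clock'])
R=Ro.from_quat(s["eef_rot"]).as_matrix();p=np.load("stagew.npy");print(inS(p,s['tool_pos']),R.T@s['contact_force'], Ro.from_quat(s["eef_rot"]).as_matrix().round(4))
E
```

```text
[ 0.5394116  -0.13427123  0.234733  ] [ 2.09449625 -2.38045699 -1.83364096] 0.15563357459786756 3.85
[-68.22490189 -31.38371671] [ 1.836124    3.08219037 -0.73788914] [[ 5.000e-04  4.676e-01 -8.839e-01]
 [-6.000e-04 -8.839e-01 -4.676e-01]
 [-1.000e+00  8.000e-04 -2.000e-04]]
```

carry_out(
  targets="0 0 3 0 0;0 0 3 0 0;0 0 3 0 0;0 0 3 0 0;0 0 3 0 0;0 0 3 0 0;0 0 3 0 0;0 0 3 0 0;0 0 3 0 0;0 0 3 0 0;0 0 3 0 0;0 0 3 0 0;0 0 0 0 0;0 0 0 0 0;0 0 0 0 0",
)

```text
clock: 5.1
tool_pos: [0.5551, -0.1626, 0.2346]
eef_rot: [-0.685, -0.173, 0.687, -0.169]
contact_force: [-4.2, 8.5, 5.6]
opening: 0.155
```

```bash
cat > look.py <<'E'
from h import *
import sys
k=sys.argv[1]
s=r.get_state();R=Ro.from_quat(s["eef_rot"]).as_matrix();p=np.load("stagew.npy");print(inS(p,s['tool_pos']),"tool force",R.T@s['contact_force'],s['opening'],s['clock'])
for n in sys.argv[2:]:
    i,d=eyes.snapshot(n)
    if n=="side": i=cv2.resize(i[200:400,180:440],None,fx=3,fy=3,interpolation=cv2.INTER_CUBIC)
    if n=="scene": i=cv2.resize(i[160:290,220:400],None,fx=4.4,fy=4.4,interpolation=cv2.INTER_CUBIC)
    cv2.imwrite(f"pics/{n}{k}.png",i)
E
python3 look.py 4 wrist side scene
```

```text
[-67.84663067 -63.7869794 ] tool force [-5.50830652 -9.54860124 -0.25507434] 0.15527365846139005 5.1
```

View pics/wrist4.png

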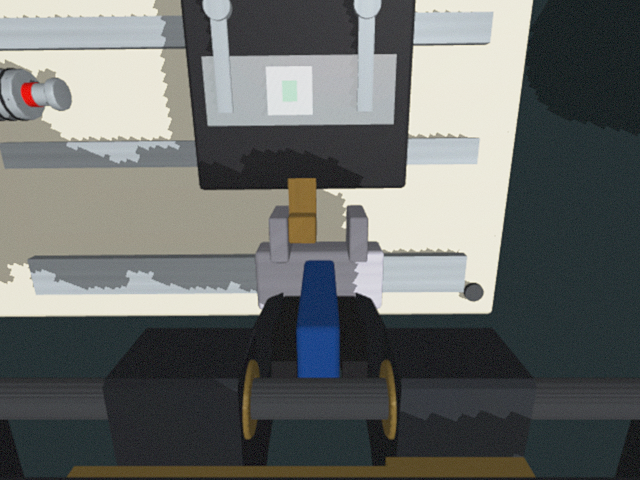

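View pics/side4.png

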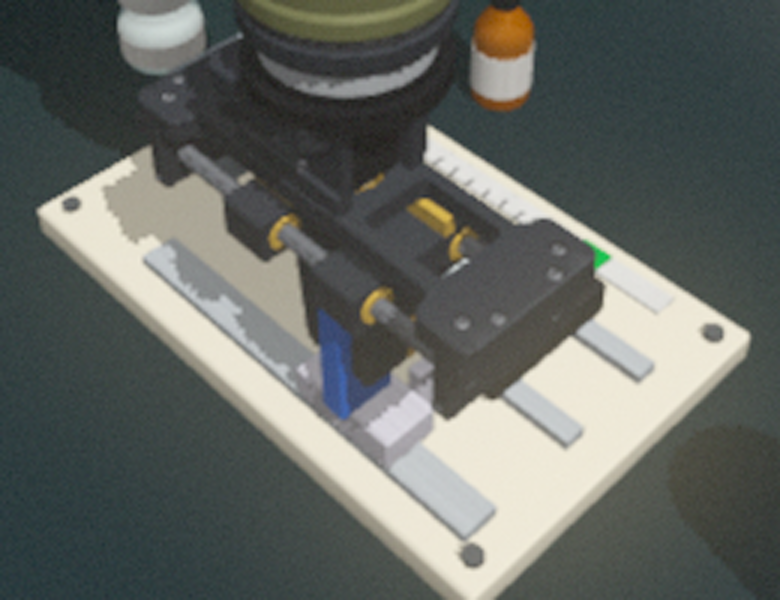

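View pics/scene4.png

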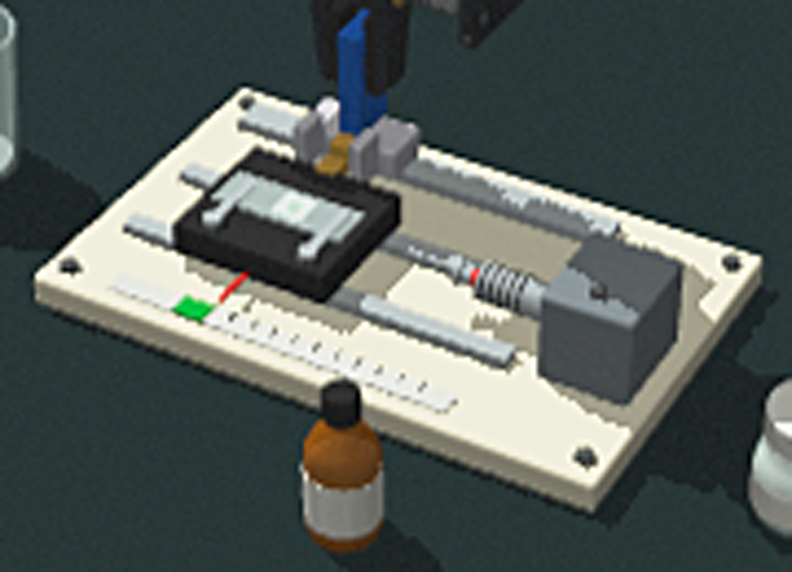

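carry_out(
  targets="0 0 3 0 0;0 0 3 0 0;0 0 2 0 0;0 0 0 0 0;0 0 0 0 0;0 0 0 0 0",
)

```text
clock: 5.75
tool_pos: [0.5588, -0.1695, 0.2346]
eef_rot: [-0.685, -0.173, 0.687, -0.169]
contact_force: [-4.1, 7.6, 6.4]
opening: 0.159
```

```bash
python3 look.py 5 wrist scene
```

```text
[-67.79614743 -71.61998245] tool force [-6.30551243 -8.6474717   0.02907948] 0.1589434258252709 5.75
```

View pics/scene5.png

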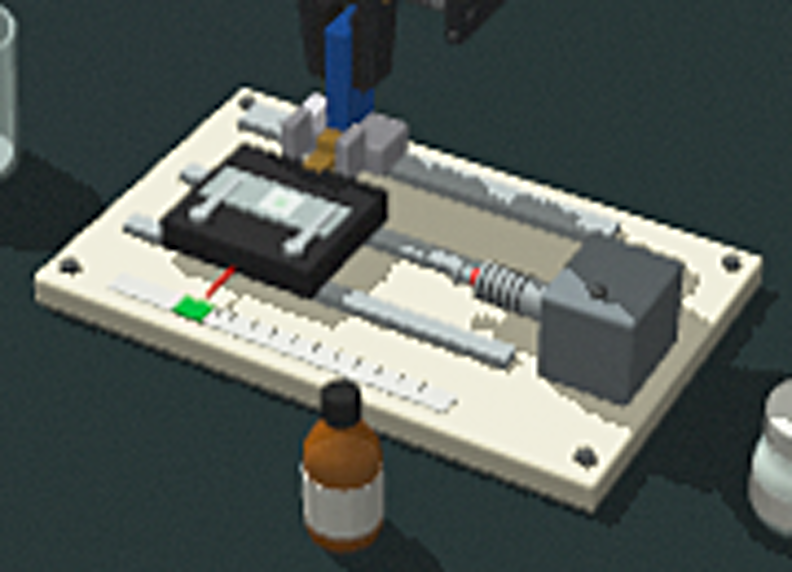

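View pics/wrist5.png

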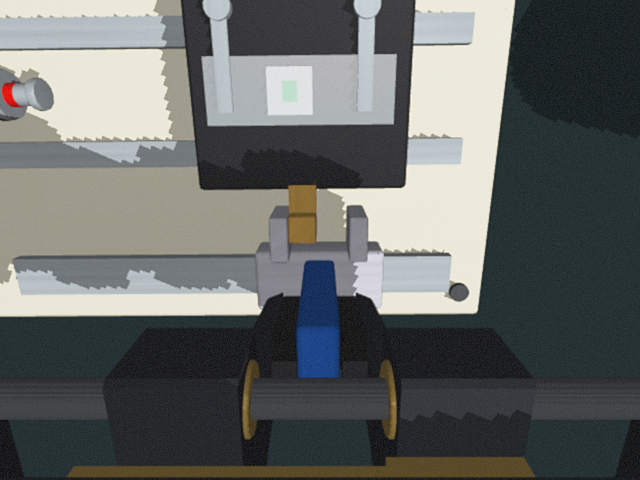

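```bash
python3 - <<'E'
from h import *
i=cv2.imread("pics/scene5.png"); cv2.imwrite("pics/scene5z.png",cv2.resize(i[230:360,80:300],None,fx=3.6,fy=3.6,interpolation=cv2.INTER_CUBIC))
E
```

```text
(no output)
```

View pics/scene5z.png

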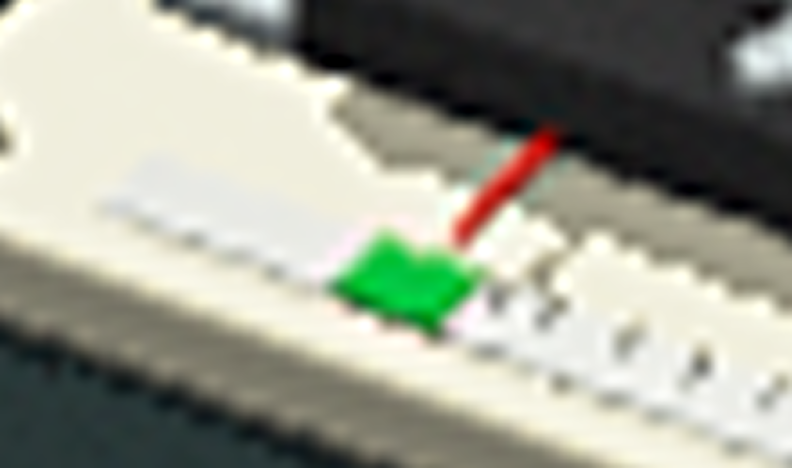

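```bash
python3 - <<'E'
from h import *
s=r.get_state();p=np.load("stagew.npy")
e=inS(p,wray(s,(493,187),.018))[1]
print("plate rear",e)
for nm,uv in [("rear",(405.5,187)),("front",(200,188)),("lug",(302.5,225))]:
    print(nm,inS(p,wray(s,uv,.044))[1]-e-160)
# pin
for nm,uv in [("tip",(53,95)),("barrel",(0,92)),("bandr",(19,95)),("bandl",(4,95))]: print(nm,inS(p,wray(s,uv,.04))-[0,e+160])
E
```

```text
plate rear -156.14775179423717
rear -111.21275658643795
front -22.500016475134174
lug -66.58344655632169
tip [18.27970104 36.16584875]
barrel [19.51806646 57.9529314 ]
bandr [18.32689115 50.32144408]
bandl [18.34772667 56.57146569]
```

carry_out(
  targets="0 0 1 0 0;0 0 0.6 0 0;0 0 0 0 0;0 0 0 0 0;0 0 0 0 0",
)

```text
clock: 6.27
tool_pos: [0.5595, -0.1706, 0.2346]
eef_rot: [-0.685, -0.174, 0.687, -0.169]
contact_force: [-4.8, 9.4, 5.6]
opening: 0.155
```

```bash
python3 look.py 6 scene wrist; python3 - <<'E'
import cv2
i=cv2.imread("pics/scene6.png"); cv2.imwrite("pics/scene6z.png",cv2.resize(i[230:360,80:300],None,fx=3.6,fy=3.6,interpolation=cv2.INTER_CUBIC))
E
```

```text
[-67.75742226 -72.86862066] tool force [ -5.52302508 -10.5708795   -0.13808069] 0.15528964880903887 6.2667
```

View pics/scene6z.png

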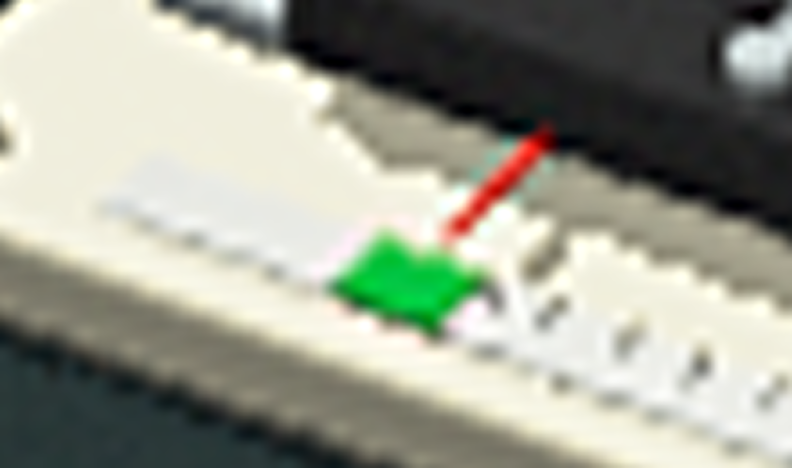

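The pointer tip (zoomed pixel about (447,240)) now points about 40 % into the green, at roughly y = -68 mm. Next I bring it forward.

carry_out(
  targets="0 0 -3 0 0;0 0 -3 0 0;0 0 -3 0 0;0 0 -3 0 0;0 0 -3 0 0;0 0 -3 0 0;0 0 -3 0 0;0 0 -3 0 0;0 0 -3 0 0;0 0 -3 0 0;0 0 -3 0 0;0 0 -3 0 0;0 0 -3 0 0;0 0 -3 0 0;0 0 -3 0 0;0 0 -3 0 0;0 0 -3 0 0;0 0 0 0 0;0 0 0 0 0;0 0 0 0 0",
)

```text
clock: 8.03
tool_pos: [0.5377, -0.1315, 0.2348]
eef_rot: [0.687, 0.168, -0.686, 0.171]
contact_force: [6.2, -7.2, -7.7]
opening: 0.158
```

```bash
python3 look.py 7 wrist side
```

```text
[-68.39830497 -28.14309388] tool force [ 7.72803903  9.24126797 -2.07808066] 0.15779946803498404 8.0333
```

View pics/wrist7.png

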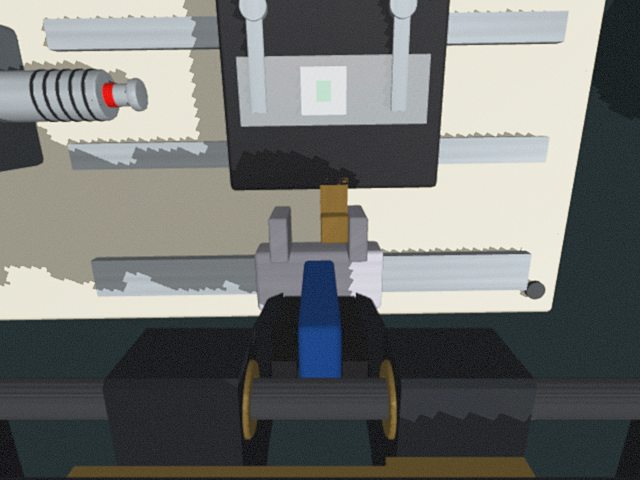

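```bash
cat > gap.py <<'E'
from h import *
import sys
a=list(map(float,sys.argv[1:]))
s=r.get_state();p=np.load("stagew.npy")
# tip u v, front edge u v
t=inS(p,wray(s,a[:2],.040));f=inS(p,wray(s,a[2:4],.044));print("tip",t,"front",f,"gap",t[1]-f[1])
E
python3 gap.py 148 95 225 95
```

```text
tip [18.38378977 41.21250527] front [17.921578    8.59975802] gap 32.612747248866725
```

carry_out(
  targets="0 0 -3 0 0;0 0 -3 0 0;0 0 -3 0 0;0 0 -3 0 0;0 0 -3 0 0;0 0 -3 0 0;0 0 -3 0 0;0 0 -3 0 0;0 0 -2 0 0;0 0 0 0 0;0 0 0 0 0;0 0 0 0 0",
)

```text
clock: 9.13
tool_pos: [0.5254, -0.1087, 0.2348]
eef_rot: [0.687, 0.168, -0.686, 0.171]
contact_force: [5.3, -8.6, -7.5]
opening: 0.157
```

```bash
python3 look.py 8 wrist side
```

```text
[-68.46007439  -2.23454982] tool force [ 7.59610785 10.06099798 -0.70378334] 0.15746879836081523 9.1333
```

View pics/wrist8.png

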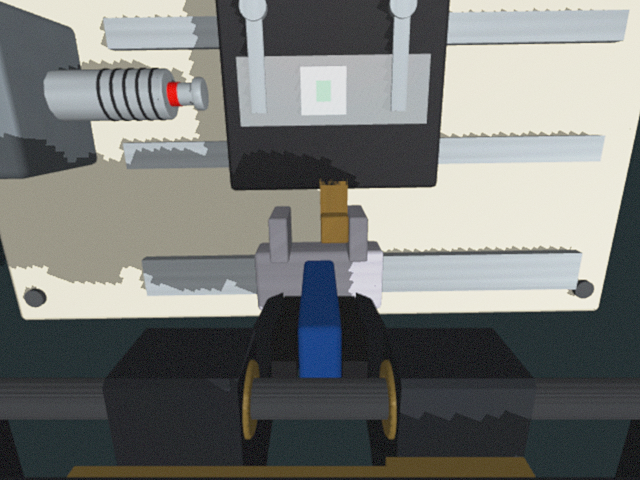

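View pics/side8.png

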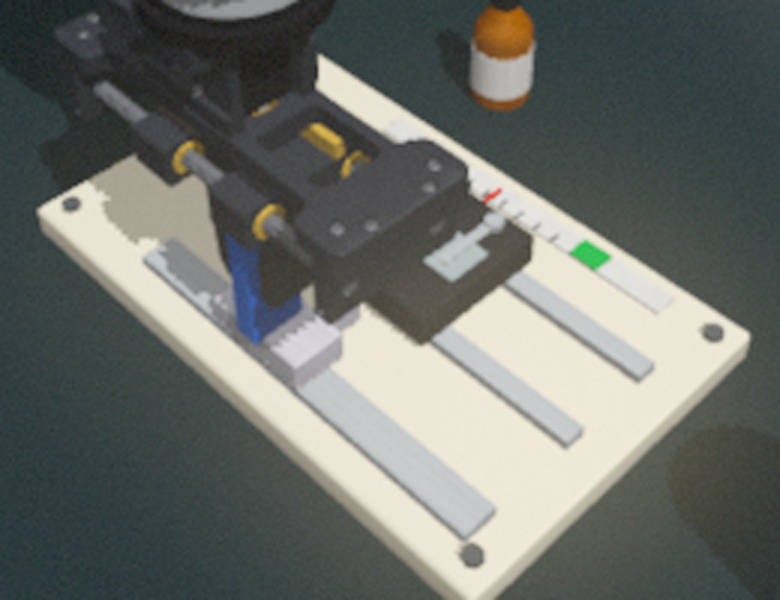

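```bash
python3 gap.py 208 93 225 93; python3 - <<'E'
import cv2
i=cv2.imread("pics/wrist8.png"); cv2.imwrite("pics/wrist8z.png",cv2.resize(i[55:130,130:250],None,fx=6,fy=6,interpolation=cv2.INTER_NEAREST))
E
```

```text
tip [18.81968812 42.28658676] front [18.52961162 34.4170759 ] gap 7.869510859834293
```

View pics/wrist8z.png

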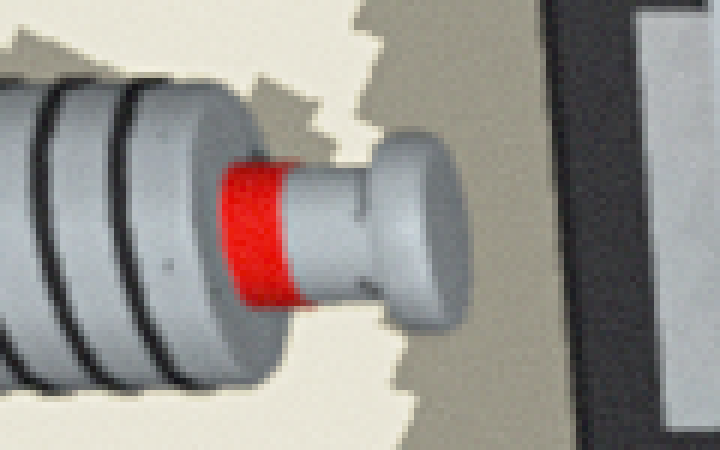

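carry_out(
  targets="0 0 -2 0 0;0 0 -2 0 0;0 0 -1 0 0;0 0 0 0 0;0 0 0 0 0;0 0 0 0 0;0 0 0 0 0",
)

```text
clock: 9.82
tool_pos: [0.5231, -0.1046, 0.2348]
eef_rot: [0.687, 0.168, -0.686, 0.171]
contact_force: [6.0, -8.5, -8.1]
opening: 0.154
```

```bash
cat > pin.py <<'E'
from h import *
import sys
s=r.get_state();R=Ro.from_quat(s["eef_rot"]).as_matrix();p=np.load("stagew.npy");print(inS(p,s['tool_pos']).round(2),"tool force",(R.T@s['contact_force']).round(2),"torq",s['joint_torque'].round(2)[[0,2,4,6]],"q",s['clock'])
i,d=eyes.snapshot("wrist");cv2.imwrite(f"pics/wr{sys.argv[1]}.png",i)
cv2.imwrite(f"pics/z{sys.argv[1]}.png",cv2.resize(i[55:130,140:260],None,fx=6,fy=6,interpolation=cv2.INTER_NEAREST))
E
python3 pin.py 9
```

```text
[-68.49   2.48] tool force [ 8.15 10.25 -1.41] torq [-3.66 -3.58 -1.15 -0.29] q 9.8167
```

View pics/z9.png

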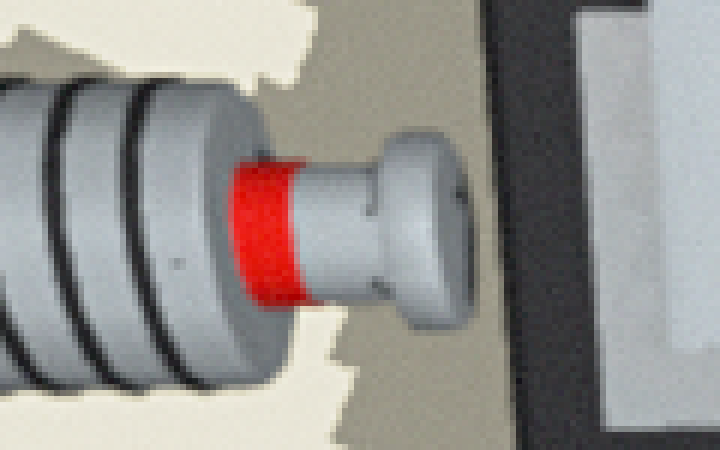

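carry_out(
  targets="0 0 -1 0 0;0 0 -1 0 0;0 0 0 0 0;0 0 0 0 0;0 0 0 0 0;0 0 0 0 0",
)

```text
clock: 10.37
tool_pos: [0.5222, -0.1029, 0.2348]
eef_rot: [0.687, 0.168, -0.686, 0.171]
contact_force: [6.0, -8.4, -7.8]
opening: 0.155
```

```bash
python3 pin.py 10
```

```text
[-68.51   4.38] tool force [ 7.84 10.19 -1.44] torq [-3.79 -3.71 -1.17 -0.29] q 10.3667
```

carry_out(
  targets="0 0 -1 0 0;0 0 0 0 0;0 0 0 0 0;0 0 0 0 0;0 0 0 0 0",
)

```text
clock: 10.83
tool_pos: [0.5218, -0.102, 0.2348]
eef_rot: [0.687, 0.168, -0.686, 0.171]
contact_force: [5.4, -9.2, -7.1]
opening: 0.152
```

```bash
python3 pin.py 11
```

```text
[-68.48   5.36] tool force [ 7.17 10.6  -0.45] torq [-3.84 -3.75 -1.18 -0.29] q 10.8333
```

carry_out(
  targets="0 0 -1 0 0;0 0 0 0 0;0 0 0 0 0;0 0 0 0 0;0 0 0 0 0",
)

```text
clock: 11.3
tool_pos: [0.5213, -0.1013, 0.2348]
eef_rot: [0.687, 0.167, -0.686, 0.171]
contact_force: [6.1, -10.1, -8.5]
opening: 0.158
```

```bash
python3 pin.py 12
```

```text
[-68.51   6.25] tool force [ 8.57 11.71 -0.74] torq [-3.97 -3.87 -1.2  -0.29] q 11.3
```

View pics/z12.png

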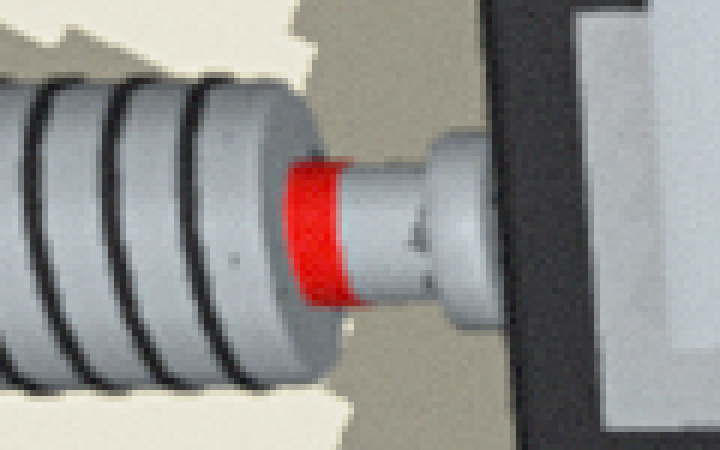

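```bash
cat > red.py <<'E'
import cv2,numpy as np,sys
for f in sys.argv[1:]:
    i=cv2.imread(f"pics/{f}.png").astype(float)[75:115,100:260]
    w=np.clip((i[...,2]-np.maximum(i[...,1],i[...,0]))/ 200,0,1)
    rows=w.sum(1); print(f,"width",np.sort(rows)[-14:].mean().round(2),np.median(rows[rows>2]).round(2),"centre",((w.sum(0)*np.arange(160)).sum()/w.sum()+100).round(2))
E
python3 red.py wrist8 wr9 wr10 wr11 wr12
```

```text
wrist8 width 10.09 9.82 centre 174.6
wr9 width 9.88 9.72 centre 184.78
wr10 width 9.85 9.63 centre 188.87
wr11 width 9.81 9.66 centre 191.12
wr12 width 8.53 8.32 centre 192.55
```

carry_out(
  targets="0 0 -1 0 0;0 0 -1 0 0;0 0 0 0 0;0 0 0 0 0;0 0 0 0 0;0 0 0 0 0",
)

```text
clock: 11.85
tool_pos: [0.5206, -0.1, 0.2348]
eef_rot: [0.687, 0.167, -0.686, 0.171]
contact_force: [6.0, -10.5, -8.0]
opening: 0.152
```

```bash
python3 pin.py 13;python3 red.py wr13
```

```text
[-68.55   7.71] tool force [ 8.03 12.01 -0.39] torq [-4.52 -4.43 -1.32 -0.3 ] q 11.85
wr13 width 5.27 5.15 centre 194.36
```

carry_out(
  targets="0 0 -1 0 0;0 0 0 0 0;0 0 0 0 0;0 0 0 0 0;0 0 0 0 0",
)

```text
clock: 12.32
tool_pos: [0.5202, -0.0994, 0.2348]
eef_rot: [0.688, 0.167, -0.686, 0.171]
contact_force: [6.7, -10.8, -9.1]
opening: 0.154
```

```bash
python3 pin.py 14;python3 red.py wr14
```

```text
[-68.59   8.41] tool force [ 9.18 12.64 -0.86] torq [-4.87 -4.78 -1.39 -0.31] q 12.3167
wr14 width 3.82 3.7 centre 195.1
```

View pics/z14.png

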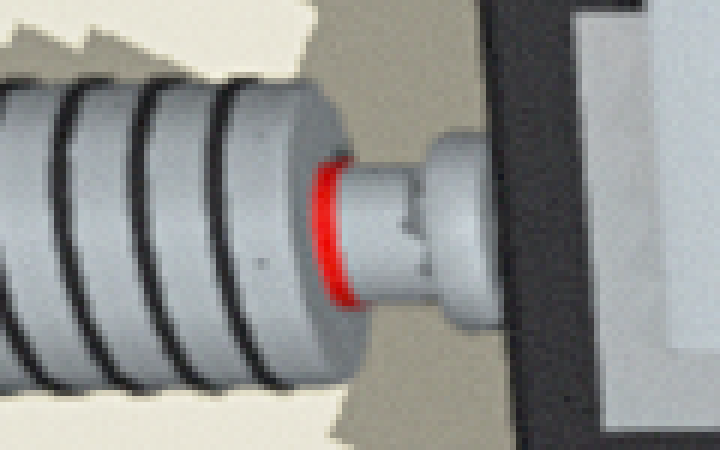

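carry_out(
  targets="0 0 -1 0 0;0 0 -0.7 0 0;0 0 0 0 0;0 0 0 0 0;0 0 0 0 0;0 0 0 0 0",
)

```text
clock: 12.87
tool_pos: [0.5197, -0.0983, 0.2348]
eef_rot: [0.688, 0.166, -0.686, 0.171]
contact_force: [7.2, -12.9, -9.3]
opening: 0.156
```

```bash
python3 pin.py 15;python3 red.py wr15
```

```text
[-68.61   9.61] tool force [ 9.39 14.7  -0.37] torq [-5.44 -5.35 -1.51 -0.31] q 12.8667
wr15 width 1.46 nan centre 197.0
  return _methods._mean(a, axis=axis, dtype=dtype,
  ret = ret.dtype.type(ret / rcount)
```

View pics/z15.png

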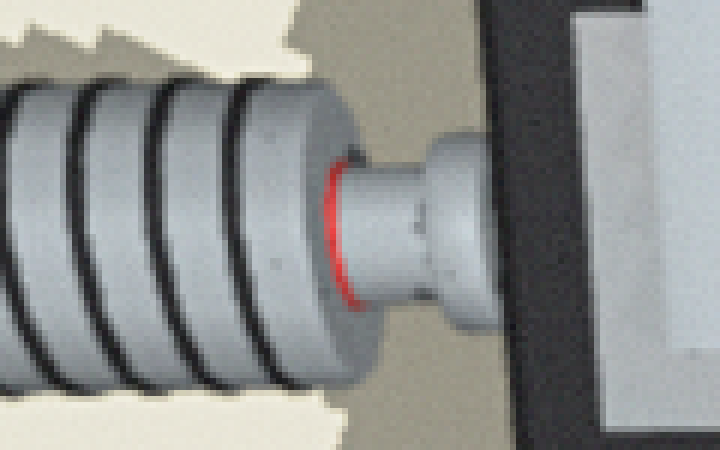

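carry_out(
  targets="0 0 -0.6 0 0;0 0 -0.5 0 0;0 0 0 0 0;0 0 0 0 0;0 0 0 0 0;0 0 0 0 0",
)

```text
clock: 13.42
tool_pos: [0.5193, -0.0978, 0.2348]
eef_rot: [0.688, 0.166, -0.685, 0.171]
contact_force: [7.9, -13.0, -10.5]
opening: 0.155
```

```bash
python3 pin.py 16;python3 red.py wr16 2>/dev/null
```

```text
[-68.62  10.29] tool force [10.61 15.14 -0.96] torq [-5.86 -5.79 -1.6  -0.32] q 13.4167
wr16 width 0.26 nan centre 207.45
```

View pics/z16.png

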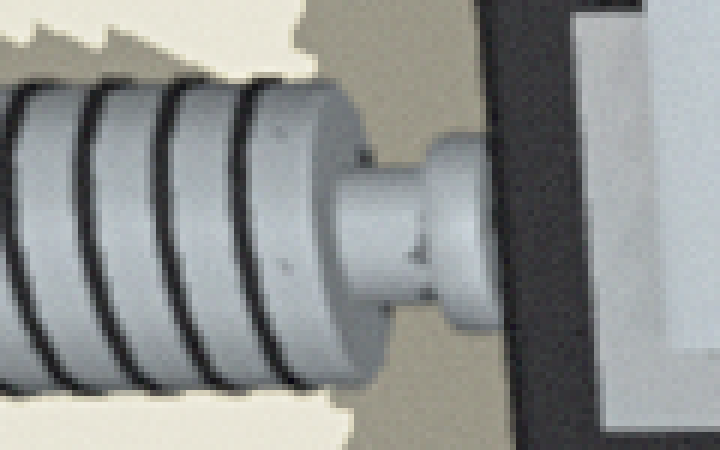

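Band just in, force up 4.9 N over free sliding. Before opening, I take the arm's elastic wind-up out so it doesn't spring forward.

carry_out(
  targets="0 0 1 0 0;0 0 1 0 0;0 0 1 0 0;0 0 1 0 0;0 0 0 0 0;0 0 0 0 0;0 0 0 0 0",
)

```text
clock: 14.05
tool_pos: [0.52, -0.0985, 0.2348]
eef_rot: [0.687, 0.169, -0.686, 0.171]
contact_force: [3.7, -6.0, -5.1]
opening: 0.153
```

```bash
python3 pin.py 17;python3 red.py wr17 2>/dev/null
```

```text
[-68.43   9.35] tool force [ 5.12  7.06 -0.49] torq [-2.59 -2.46 -0.89 -0.27] q 14.05
wr17 width 0.27 nan centre 208.4
```

carry_out(
  targets="0 0 1 0 0;0 0 1 0 0;0 0 1 0 0;0 0 0 0 0;0 0 0 0 0;0 0 0 0 0;0 0 0 0 0",
)

```text
clock: 14.68
tool_pos: [0.5204, -0.099, 0.2347]
eef_rot: [-0.686, -0.171, 0.687, -0.17]
contact_force: [-1.2, -1.8, 0.1]
opening: 0.158
```

```bash
python3 pin.py 18;python3 red.py wr18 2>/dev/null
```

```text
[-68.24   8.64] tool force [-0.12  1.04  1.93] torq [-0.4  -0.2  -0.33 -0.23] q 14.6833
wr18 width 0.24 nan centre 210.0
```

View pics/wr18.png

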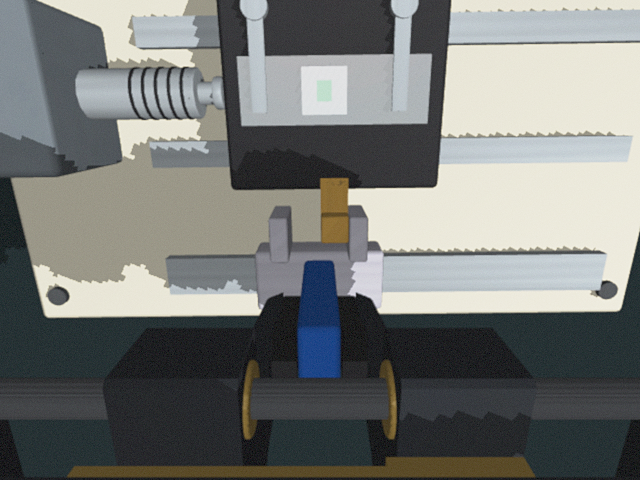

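carry_out(
  targets="0 0 0 0 0;0.3 0 0 0 0;0.5 0 0 0 0;0.7 0 0 0 0;1 0 0 0 0;1 0 0 0 0;1 0 0 0 0;1 0 0 0 0;1 0 0 0 0",
  force=5,
)

```text
clock: 15.48
tool_pos: [0.5209, -0.0992, 0.2347]
eef_rot: [0.686, 0.17, -0.686, 0.17]
contact_force: [-0.5, 0.3, 0.4]
opening: 0.739
```

```bash
python3 pin.py 19;python3 red.py wr19 2>/dev/null
```

```text
[-67.9    8.22] tool force [-0.41 -0.49  0.33] torq [-0.01  0.29 -0.01 -0.  ] q 15.4833
wr19 width 0.25 nan centre 208.51
```

View pics/wr19.png

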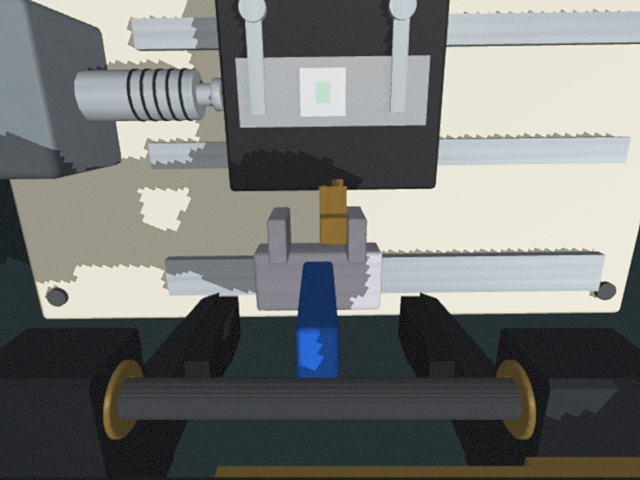

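Released cleanly: the lug (u 320–347) still lies against the rear cheek (u 347) and no red shows at the barrel (u≈197). Next I raise the gripper straight up and check again.

carry_out(
  targets="1 0 0 0 0;1 0 0 0 0;1 0 0 0 0;1 -15 0 0 0;1 -30 0 0 0;1 -30 0 0 0;1 -30 0 0 0;1 -30 0 0 0;1 0 0 0 0;1 0 0 0 0;1 0 0 0 0",
)

```text
clock: 16.45
tool_pos: [0.5205, -0.0993, 0.3692]
eef_rot: [-0.686, -0.17, 0.687, -0.17]
contact_force: [-0.3, -0.5, -0.3]
opening: 1.004
```

```bash
python3 look.py 20 wrist scene; python3 - <<'E'
import cv2
i=cv2.imread("pics/wrist20.png");cv2.imwrite("pics/wrist20z.png",cv2.resize(i[50:270,130:400],None,fx=2.7,fy=2.7,interpolation=cv2.INTER_CUBIC))
E
```

```text
[-68.31244909   8.38931768] tool force [0.33095316 0.25754358 0.47831376] 1.004012453826422 16.45
```

View pics/wrist20z.png

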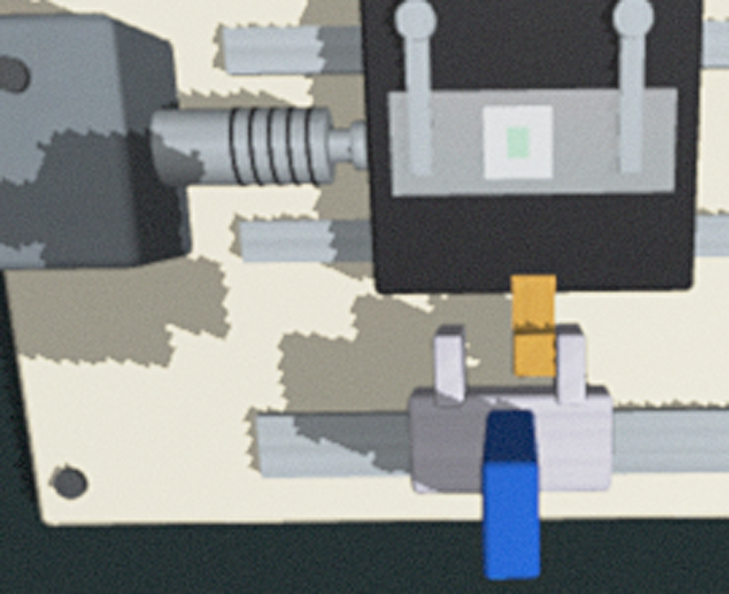

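View pics/scene20.png

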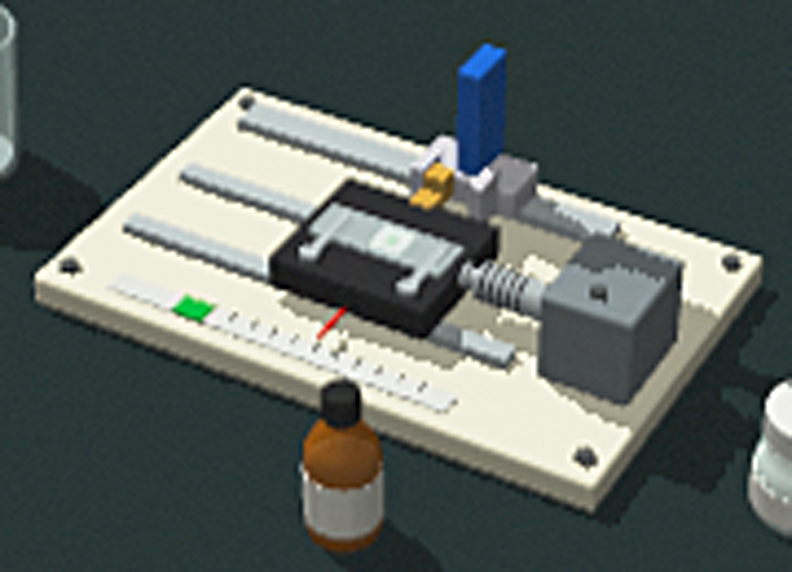

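The lug touches the rear cheek, the pin shows grey only, with no red at the barrel, and the glassware hasn't moved. I'm handing the job in.

```bash
python3 -c "
from plant import r
print(r.finish_job())"
```

```text
the job is handed in; nothing more can be done
None
```

I pulled the specimen carriage back by the blue tab until its pointer was in the green zone. I then brought it forward until the pin's red band had just gone in, and let go. The job was handed in shortly after 16.5 s of the 61 s allowed.

- **Green zone:** the pointer was about 40 % of the way into the green. The carriage was at about y = -68 mm by the wrist camera, so it stayed about 7 mm clear of the back stop.
- **Pin:** I stepped forward slowly once the pin touched, until no red showed in the wrist picture. The push force was 4.9 N above free sliding, which agrees with the 5 N target.
- **Letting go:** I backed the arm off until almost no force was left on the tab, then opened the gripper and raised it straight up. The last pictures show the lug still against the rear cheek and no red at the barrel. The bottle, and what was in view of the beaker and jar, looked undisturbed.
- **Disagreements:** the scene and side cameras disagreed by about 10 mm on where the stage was, so I worked from the wrist camera, relative distances and force. The green patch also measured about 18 mm long instead of the stated 12 mm, but the pointer was inside it either way.

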